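Lay out a stripped test head in reverse order for rebuilding

TASK

The four parts of a test head lie in take-off order on the aluminium strip-down rack. Move them to the black pads of the blue build rack in the reverse order: the part nearest the red knob of the aluminium rack goes to the pad farthest from the red knob of the blue rack, the second to the second farthest, and so on. Set each part upright in the middle of its own pad and leave the coloured pads where they are.

Things in the scene. Friction and masses are not known exactly. Their poses are not given: they have to be found in the camera images.
- strip_rack: strip-down rack: a flat bare aluminium plate 70 mm (its x) by 310 mm (its y) by 10 mm, fixed on the mat. Origin: centre of its underside. A red knob (16 mm across, top 29 mm above the underside) stands at y = +147 mm and marks its red end; the row runs along y. Four places at y = +105, +35, -35, -105 mm (x = 0), each with a coloured pad whose top is 14 mm above the underside; at the start one part stands on each, in any order.
- build_rack: build rack: a flat blue plate 70 mm (its x) by 310 mm (its y) by 10 mm, fixed on the mat. Origin: centre of its underside. A red knob (16 mm across, top 29 mm above the underside) stands at y = +147 mm and marks its red end; the row runs along y. Four black pads of 60x60 mm are built in at y = +105, +35, -35, -105 mm (x = 0), their tops 14 mm above the underside; empty at the start.
- puck: white round calibration puck, 54 mm across, 14 mm high, 0.06 kg. Origin: centre of its underside, z up. Grasp across the rim.
- stick_unit: small joystick unit: light metal cage with a black round cap, 33x37x16 mm overall; the solid cage is 28 mm (x) by 30 mm (y) and 10 mm high, 0.02 kg. Origin: centre of its underside, z up. Grasp the cage sides across its x, 28 mm wide.
- contact_block: brass contact block with a row of small pins on top, 18 mm (x) by 26 mm (y), body 11 mm high, 15 mm with the pins, 0.05 kg. Origin: centre of its underside, z up. Grasp across x.
- bush_block: plain light-grey machined block with a round hole in its top, 18 mm (x) by 26 mm (y) by 12 mm, 0.03 kg. Origin: centre of its underside, z up. Grasp across x.
- puck_pad: yellow square ESD pad, 60x60x4 mm, fixed on the strip-down rack under the white puck and staying there: it only marks the place from which that part came. Origin: centre of its underside (the part stands on its top, 4 mm higher).
- stick_unit_pad: green square ESD pad, 60x60x4 mm, fixed on the strip-down rack under the joystick unit and staying there: it only marks the place from which that part came. Origin: centre of its underside (the part stands on its top, 4 mm higher).
- contact_block_pad: grey square ESD pad, 60x60x4 mm, fixed on the strip-down rack under the brass contact block and staying there: it only marks the place from which that part came. Origin: centre of its underside (the part stands on its top, 4 mm higher).
- bush_block_pad: orange square ESD pad, 60x60x4 mm, fixed on the strip-down rack under the machined block and staying there: it only marks the place from which that part came. Origin: centre of its underside (the part stands on its top, 4 mm higher).
Mind the look-alikes: they are no part of the job. Of the things shaped like the puck, the white one is meant.

How it is judged:
By the outcome, as a careful person would: the job done as asked, in the order asked, and still so for the second after the job is handed in, with the robot touching nothing.
It also fails if it takes over 80 s, if anything falls off the work surface, if the arm or the gripper's body presses on something with over 40 N, if the wrist force passes 120 N, or if a joint passes its speed limit or range.

ROBOT

A 7-joint arm with a two-finger parallel gripper is mounted at the origin on a cart in front of the work surface, level with it; the furniture and walls round the work are solid. World frame = base frame: x ahead of the robot, y to its left, z up, the work surface at z = 0. Lengths are in m, angles in rad, forces in N, time in s.
With the tool pointing down it reaches from about 0.4 to 0.85 m from the base axis. Payload 6.9 kg.
Tool frame: the origin (TCP) lies midway between the tips of the shut fingers; the grasp point (between the pads) lies behind it (ctrl.pinch_z is the z of the grasp point in the tool frame, in m); z points along the fingers, y is the direction in which the jaws open and shut (so a half turn about z gives the same grasp; the last joint's range is limited). The gripper opens to 85 mm and grips with 20 to 120 N. Pads are 22 mm wide; open, the fingers measure 114 mm over their backs; the gripper's body (76 mm by 85 mm) begins 54 mm behind the grasp point. The pads swing forward as they close: fully open they stand 13 mm farther back than shut.
Start: joints at [1.355, 0.507, -0.238, 1.5, 0.126, 1.149, -0.155], TCP at [0.197, -0.593, 0.231] pointing down, gripper open.
Joint ranges: [-3.08, 3.08], [-0.24, 2.05], [-1.43, 1.35], [0, 2.5], [-1.52, 4.66], [0.17, 1.96], [-2.89, 2.89]. Speed limits (rad/s): [2.39, 2.39, 3.14, 3.14, 3.14, 3.14, 3.14].

INTERFACE

Orientations are given as a unit quaternion [w, x, y, z].
In Python, from station import ctrl, get_state, vision, ticket, models gives the robot as it stands. Calls block until the motion is done:
- ctrl.movep(position, orientation): joint-space move of the TCP to a pose.
- ctrl.movel(position, frame=None, max_speed=0.15): straight line of the TCP; frame=None keeps the orientation; max_speed is the mean speed in m/s.
- ctrl.set_joints(angles): joint-space move.
- ctrl.ungrasp() and ctrl.close_gripper(force=None): open the fingers fully, or close them until they stop; force is the grip in N (None keeps the last).
- ctrl.pause(seconds).
- ctrl.ik(position, orientation): joint angles nearest the present ones, or None.
- get_state(): the state.
- vision.grab_frame(name): name is "scene" or "top" or "wrist"; returns (picture, depth): 480x640x3 uint8, blue, green, red; 480x640 float32, m along the optical axis (not along the pixel's ray), 0 where there is no reading.
- vision.camera_info(name): a dict with "mtx" (3x3 intrinsics, pixels), "dist_coeffs" ([k1, k2, p1, p2, k3] as OpenCV has them; the pictures are not rectified), "R" (3x3) and "t" (3): a world point X has camera coordinates R X + t; the wrist camera has in their place "hand_eye" (4x4, takes a point from camera to tool coordinates, whose origin is the TCP and whose axes are the flange's). Camera axes: x right, y down, z forward; pixel columns grow to the right and rows downward; lengths in m; the calibration is good to about 2 mm. A picture is of the moment at which its call begins: read the wrist's pose just before it. camera_info takes no time and is no camera call.
A pose or a line that the arm cannot do raises ctrl.Unreachable and nothing moves.
- ticket.close_job(): hands the job in, once; it reports no verdict.
Trained networks look in the newest picture that a camera, given by its name, has taken for a name from the list of things; names that differ only in an ending like _2 or _b are one class to them, and where a whole thing is asked for, a point or a joint stands for the part that bears it (a point fixed in the world has none). Each returns a list of dicts, best first, with "p" (0 to 1); they miss things now and then, are a little off and sometimes report something else, mostly with a low value. They report only what shows in the picture. A call takes as long as a camera call. They do not tell look-alikes from the thing itself.
- models.recognise(camera, target): "point" ([column, row] in pixels, amid what is visible of it).
- models.masks_of(camera, target): "mask" (480x640 bool, what is visible of it) and "point" ([column, row] in pixels, amid what is visible of it).
The state is a dict: "time": time; "qpos": joint angles; "qd": joint speeds; "tau": joint torques, N m; "tcp_pos": TCP position; "eef_rot": TCP orientation; "contact_force": force on the tool from outside, world axes, zero at the start; "wrist_torque": the same for the moment, N m; "width": finger opening in m.
Only numpy, scipy, OpenCV 4.12 (cv2) and the standard library are available. Lean on these libraries where they do the work, as an engineer would, in place of code of your own. Each camera call takes 0.05 s, during which the arm holds its last target. There are 200 camera calls.

## Working session

There is one attempt and no reset: what is moved stays moved. The work goes in short steps, each a Python script; the robot and the scene stay as the last script left them, time stands still between calls to the robot, and variables do not carry over. Pictures are saved under pics/ and viewed, about 12 in all and at most 16, crops included, and the job is handed in when it is done.

```bash
ls; mkdir -p pics; python3 - <<'E'
from station import ctrl,get_state,vision,models
import cv2,numpy as np
s=get_state();print(s['time'],s['tcp_pos'],s['eef_rot'],ctrl.pinch_z)
for c in("top","scene"):
    im,d=vision.grab_frame(c);cv2.imwrite(f'pics/{c}0.png',im);np.save(f'pics/{c}0d.npy',d)
    i=vision.camera_info(c);print(c,i)
    for t in("strip_rack","build_rack","puck","stick_unit","contact_block","bush_block"):
        print(t,[(np.round(r['point']),round(r['p'],2)) for r in models.recognise(c,t)[:5]])
print(vision.camera_info("wrist"))
E
```

```text
pics
0.0 [ 0.19684927 -0.59265967  0.23043022] [-8.70465613e-04  9.87158477e-01  1.59741540e-01 -1.52484712e-04] -0.0187
top {'mtx': array([[528.66433295,   0.        , 312.93500187],
       [  0.        , 528.66433295, 243.20239293],
       [  0.        ,   0.        ,   1.        ]]), 'dist_coeffs': array([-0.03505077,  0.        ,  0.        ,  0.        ,  0.        ]), 'R': array([[ 0.00230919, -0.99999614,  0.00154662],
       [-0.99147038, -0.00249104, -0.13030844],
       [ 0.13031179, -0.00123252, -0.9914723 ]]), 't': array([0.29461923, 0.44581952, 1.08664593])}
strip_rack [(array([394., 219.]), 0.7)]
build_rack [(array([307., 198.]), 0.97)]
puck [(array([180., 166.]), 0.9), (array([281., 348.]), 0.86), (array([371., 254.]), 0.85), (array([426., 177.]), 0.23)]
stick_unit [(array([407., 203.]), 0.55), (array([425., 178.]), 0.53)]
contact_block [(array([425., 179.]), 0.43)]
bush_block [(array([399., 206.]), 0.7), (array([390., 231.]), 0.55)]
scene {'mtx': array([[505.9248693 ,   0.        , 322.30867565],
       [  0.        , 505.9248693 , 234.57476211],
       [  0.        ,
[... 499 characters left out ...]
ck_unit [(array([354., 194.]), 0.5)]
contact_block [(array([350., 181.]), 0.53)]
bush_block []
{'mtx': array([[335.42297778,   0.        , 314.24661942],
       [  0.        , 335.42297778, 244.93802023],
       [  0.        ,   0.        ,   1.        ]]), 'dist_coeffs': array([-0.02015528,  0.        ,  0.        ,  0.        ,  0.        ]), 'hand_eye': array([[ 1.95688758e-04, -9.46928229e-01, -3.21445005e-01,
         8.28621118e-02],
       [ 9.99999946e-01,  2.69623782e-04, -1.85492454e-04,
        -1.34472964e-03],
       [ 2.62317259e-04, -3.21444951e-01,  9.46928231e-01,
        -1.43232081e-01],
       [ 0.00000000e+00,  0.00000000e+00,  0.00000000e+00,
         1.00000000e+00]])}
```

View pics/top0.png

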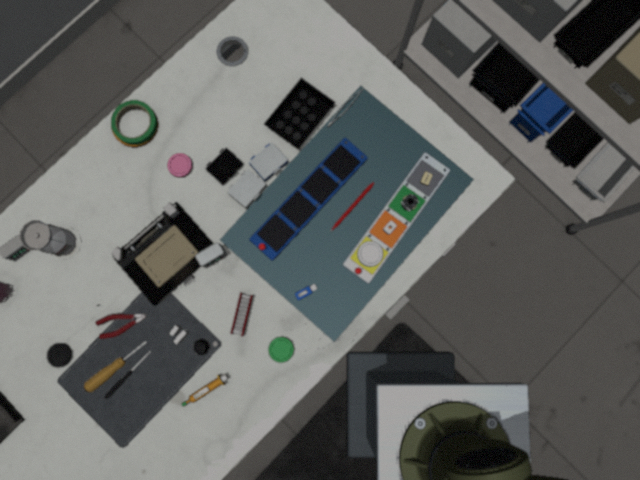

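View pics/scene0.png

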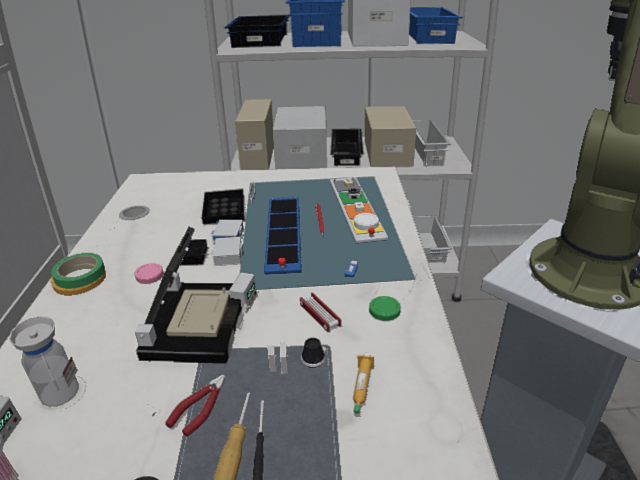

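```bash
python3 - <<'E'
import cv2
im=cv2.imread('pics/top0.png')[110:300,250:450];cv2.imwrite('pics/crop0.png',cv2.resize(im,None,fx=3,fy=3,interpolation=cv2.INTER_CUBIC))
E
```

```text
(no output)
```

View pics/crop0.png

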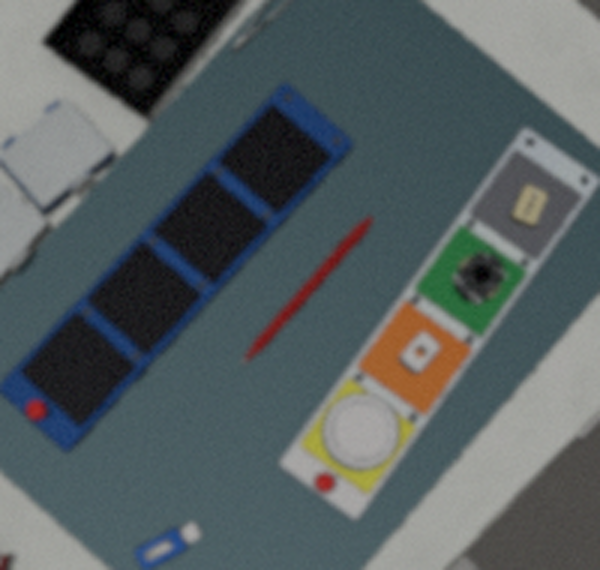

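Top picture: the strip rack runs from its knob at (358,271), with puck (371,254), bush (390,228), joystick (409,202) and contact block (427,178). The build rack's knob is at (262,246) and its far end is near (355,150).

Puck-like things are white (371,254), pink (180,166), green (281,348) and tape (134,123). The crop confirms the white one on the yellow pad. The blue memory stick (306,291) and the two small white blocks (178,335) are not parts.

Next I'll get coarse rack poses from the top camera, then a wrist close-up.

```bash
cat > h.py <<'E'
import numpy as np,cv2
from scipy.spatial.transform import Rotation as Rn
from station import ctrl,get_state,vision,models,ticket
def cam(name):
    i=vision.camera_info(name)
    if name!="wrist": R=i['R'];return i,R.T,-R.T@i['t']
    s=get_state();w,x,y,z=s['eef_rot'];T=Rn.from_quat([x,y,z,w]).as_matrix();H=i['hand_eye']
    return i,T@H[:3,:3],T@H[:3,3]+s['tcp_pos']
def ray(c,px,z):
    i,R,o=c
    u=cv2.undistortPoints(np.array(px,float).reshape(-1,1,2),i['mtx'],i['dist_coeffs'])[:,0]
    d=np.c_[u,np.ones(len(u))]@R.T
    return o+d*((z-o[2])/d[:,2])[:,None]
def proj(c,P):
    i,R,o=c
    return cv2.projectPoints((np.array(P,float)-o)@R,np.zeros(3),np.zeros(3),i['mtx'],i['dist_coeffs'])[0][:,0]
def quat(yaw): # tool down, tool y axis at world angle yaw (mod pi)
    y=np.array([np.cos(yaw),np.sin(yaw),0]);z=np.array([0,0,-1.]);x=np.cross(y,z)
    q=Rn.from_matrix(np.c_[x,y,z]).as_quat();return q[[3,0,1,2]]
E
python3 - <<'E'
from h import *
c=cam("top");d=np.load('pics/top0d.npy')
i,R,o=c
def dz(p):
    u=cv2.undistortPoints(np.array([[p]],float),i['mtx'],i['dist_coeffs'])[0,0]
    x,y=map(int,p);return (o+R@np.r_[u,1]*np.median(d[y-2:y+3,x-2:x+3]))[2]
for n,p in dict(mat=(340,190),matb=(360,130),white=(390,250),table=(290,30),pad=(317,182),puck=(371,254),pen=(355,205)).items():print(n,round(dz(p),4))
K=lambda cx,cy:(250+cx/3,110+cy/3)
for n,k,a,b in(("strip",K(325,483),K(526,132),K(600,182)),("build",K(36,410),K(285,85),K(352,146))):
    kp=ray(c,[k],.031)[0];e=ray(c,[a,b],.012).mean(0)
    v=kp-e;L=np.hypot(*v[:2]);v=v[:2]/L;cen=kp[:2]-.147*v
    print(n,"L",L,"(302)","cen",cen,"yaw of +y",np.arctan2(v[1],v[0]),"pads",[np.round(cen+v*t,3).tolist() for t in(.105,.035,-.035,-.105)])
    for yaw in np.arctan2(v[1],v[0])+np.array([0,np.pi/2,np.pi,-np.pi/2]):
        print(yaw,[None if q is None else np.round(q,2) for q in [ctrl.ik(np.r_[cen+v*t,.2],quat(yaw)) for t in(.105,-.105)]])
E
```

```text
mat 0.0045
matb 0.003
white 0.013
table -0.0003
pad 0.0169
puck 0.0303
pen 0.0085
strip L 0.29928361620060784 (302) cen [0.50456523 0.11310712] yaw of +y 2.50452399302401 pads [[0.42, 0.176], [0.476, 0.134], [0.533, 0.092], [0.589, 0.051]]
2.50452399302401 [array([ 0.38,  0.49, -1.22,  1.97,  0.53,  1.06,  1.43]), array([ 0.54,  0.73, -1.23,  1.63,  0.71,  1.3 ,  1.69])]
4.075320319818907 [array([-0.87,  0.32,  0.56,  1.98, -0.21,  0.9 , -2.41]), array([ 0.11,  0.49, -0.38,  1.64,  0.2 ,  1.05, -2.53])]
5.6461166466138035 [array([ 0.39,  0.5 , -1.25,  1.97,  0.55,  1.07, -1.73]), array([ 0.32,  0.55, -0.73,  1.64,  0.4 ,  1.11, -1.15])]
0.9337276662291134 [array([ 0.36,  0.46, -1.17,  1.97,  0.5 ,  1.04, -0.1 ]), array([ 0.46,  0.64, -1.01,  1.63,  0.57,  1.19,  0.26])]
build L 0.29869138010319357 (302) cen [0.54564812 0.30363589] yaw of +y 2.400376323507454 pads [[0.468, 0.375], [0.52, 0.327], [0.571, 0.28], [0.623, 0.233]]
2.400376323507454 [array([-0.06,  0.74, -1.23,  1.61,  0.72,  1.31,  1.  ]), array([ 0.19,  0.84, -1.23,  1.42,  0.79,  1.42,  1.36])]
3.9711726503023503 [array([-1.16,  0.59,  0.75,  1.63, -0.44,  1.1 , -2.6 ]), array([-0.79,  0.69,  0.75,  1.44, -0.49,  1.2 , -2.29])]
5.5419689770972465 [array([-0.22,  0.59, -0.83,  1.61,  0.47,  1.15, -1.9 ]), array([ 0.1 ,  0.74, -0.97,  1.42,  0.61,  1.3 , -1.65])]
0.8295799967125572 [array([-0.06,  0.74, -1.23,  1.61,  0.72,  1.31, -0.57]), array([ 0.17,  0.81, -1.17,  1.42,  0.75,  1.39, -0.18])]
```

```bash
python3 - <<'E'
from h import *
import json
ctrl.movep([.515,.165,.19],quat(.9))
print(get_state()['time'],get_state()['contact_force'])
c=cam("wrist");im,d=vision.grab_frame("wrist")
cv2.imwrite('pics/w1.png',im);np.savez('pics/w1.npz',d=d,R=c[1],o=c[2])
S=dict(strip=([.50456,.1131],2.5045),build=([.5456,.3036],2.4004))
v=im.copy()
for n,(cen,a) in S.items():
    u=np.array([np.cos(a),np.sin(a)]);P=[np.r_[np.array(cen)+u*t,z] for t,z in((.147,.032),(.105,.017),(.035,.017),(-.035,.017),(-.105,.017))]
    p=proj(c,P);print(n,p.round().tolist())
    for q in p:cv2.circle(v,tuple(int(k) for k in q),2,(255,0,255),-1)
for t in("puck","stick_unit","contact_block","bush_block"):
    print(t,[(np.round(r['point']),round(r['p'],2),int(r['mask'].sum())) for r in models.masks_of("wrist",t)[:4]])
cv2.imwrite('pics/w1v.png',v)
E
```

```text
3.5917 [-0.36087274 -0.8559384  -0.75080627]
strip [[250.0, 80.0], [257.0, 134.0], [264.0, 210.0], [269.0, 277.0], [274.0, 335.0]]
build [[499.0, -45.0], [478.0, 25.0], [461.0, 115.0], [446.0, 193.0], [432.0, 262.0]]
puck [(array([258., 138.]), 0.82, 3332)]
stick_unit [(array([282., 332.]), 0.18, 2026)]
contact_block [(array([276., 337.]), 0.6, 453)]
bush_block [(array([264., 220.]), 0.88, 575)]
```

View pics/w1v.png

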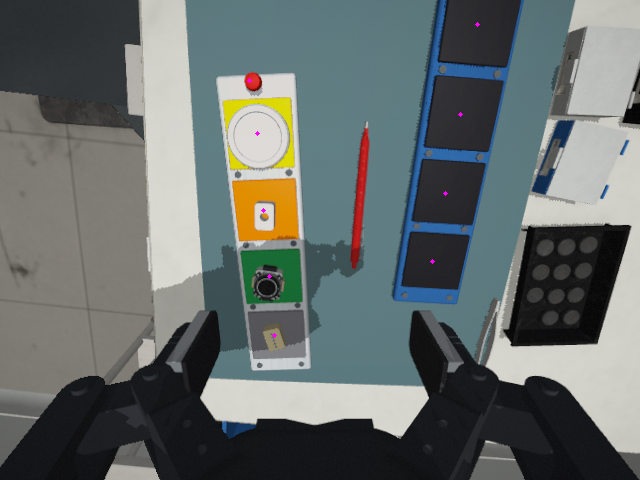

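```bash
python3 - <<'E'
from h import *
z=np.load('pics/w1.npz');c=(vision.camera_info("wrist"),z['R'],z['o']);im=cv2.imread('pics/w1.png')
S=dict(strip=([.50456,.1131],2.5045),build=([.5456,.3036],2.4004))
s=.0005
def rect(n,h):
    cen,a=S[n];u=np.array([np.cos(a),np.sin(a)]);x=np.array([u[1],-u[0]])
    Y,X=np.meshgrid(np.arange(.17,-.17,-s),np.arange(-.06,.06,s),indexing='ij')
    P=np.c_[(np.array(cen)+X[...,None]*x+Y[...,None]*u).reshape(-1,2),np.full(X.size,h)]
    p=proj(c,P).astype(np.float32).reshape(*X.shape,2)
    return cv2.remap(im,p,None,cv2.INTER_LINEAR)
def blobs(m,mn=500):
    m=cv2.morphologyEx(m.astype(np.uint8),cv2.MORPH_OPEN,np.ones((3,3)))
    for k in cv2.findContours(m,cv2.RETR_EXTERNAL,cv2.CHAIN_APPROX_NONE)[0]:
        if cv2.contourArea(k)>mn:
            r=cv2.minAreaRect(k);yield "x %.1f y %.1f mm"%((r[0][0]*s-.06)*1e3,(.17-r[0][1]*s)*1e3),"size",np.round(np.array(r[1])*s*1e3,1),"ang",round(r[2],1)
A=rect("strip",.017);H=cv2.cvtColor(A,cv2.COLOR_BGR2HSV);h,sa,v=cv2.split(H)
for n,m in(("orange",(h>8)&(h<18)&(sa>150)),("yellow",(h>24)&(h<35)&(sa>120)),("green",(h>45)&(h<75)&(sa>120)),):
    for b in blobs(m,3000):print(n,*b)
B=rect("build",.017);hb=cv2.cvtColor(B,cv2.COLOR_BGR2HSV)
for b in blobs(hb[...,2]<75,3000):print("black",*b)
for n,hh,mx in(("puck",.031,1),("bush",.029,1),("contact",.030,1)):
    C=rect("strip",hh);q=cv2.cvtColor(C,cv2.COLOR_BGR2HSV)
    m=(q[...,0]>15)&(q[...,0]<32)&(q[...,1]>50)&(q[...,2]>90) if n=="contact" else (q[...,1]<45)&(q[...,2]>150)
    for b in blobs(m,700):print(n,*b)
D=rect("strip",.025)
cv2.imwrite('pics/rect.png',cv2.rotate(np.hstack([D,B]),cv2.ROTATE_90_CLOCKWISE))
E
```

```text
yellow x 1.8 y 105.0 mm size [59.  59.5] ang 90.0
green x 2.3 y -35.0 mm size [59.  58.5] ang 90.0
black x 1.7 y -104.0 mm size [59.5 59. ] ang -0.0
black x 1.8 y -34.0 mm size [59.  59.5] ang 90.0
black x 1.3 y 35.5 mm size [59.  59.5] ang 90.0
black x -0.2 y 122.8 mm size [ 94.5 119.5] ang 90.0
puck x -0.2 y -159.5 mm size [ 20.  119.5] ang 90.0
puck x 5.5 y -119.2 mm size [40.5 65. ] ang 90.0
puck x 4.8 y 5.5 mm size [ 8.  40.5] ang 90.0
puck x 2.1 y 32.5 mm size [17.5 25.7] ang 4.4
puck x 4.7 y 72.0 mm size [159.3  65.3] ang 89.7
puck x -54.2 y 98.8 mm size [142.5  11.5] ang 90.0
bush x -0.2 y -160.2 mm size [ 18.5 119.5] ang 90.0
bush x 5.2 y -120.7 mm size [65.5 40.5] ang -0.0
bush x 4.2 y 4.5 mm size [40.7  7.9] ang 1.3
bush x 1.8 y 32.1 mm size [17.6 25.8] ang 4.8
bush x 4.4 y 75.0 mm size [154.2  65.7] ang 89.7
bush x -54.5 y 104.0 mm size [132.  11.] ang 90.0
contact x 1.0 y -98.4 mm size [31.  19.7] ang 78.7
contact x 3.8 y 37.9 mm size [56.8 57.1] ang 89.3
contact x 3.7 y 105.0 mm size [58.  57.5] ang 90.0
```

View pics/rect.png

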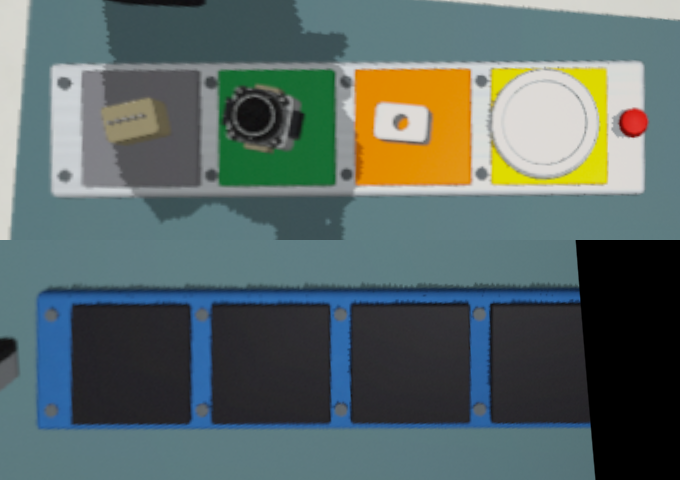

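The rectified view shows the contact block and joystick at left with a slight yaw, then the bush block at about -4.6° and the puck. All three visible black pads match my rack pose to 1-2 mm. I'll take a close view of the joystick and contact block, then move the puck.

```bash
cat >> h.py <<'E'
S=dict(strip=(np.array([.50456,.1131]),2.5045),build=(np.array([.5456,.3036]),2.4004))
OFF=dict(strip=(.002,0.),build=(.0016,.0008))
def W(n,x,y,off=True):
    cen,a=S[n];u=np.array([np.cos(a),np.sin(a)]);xx=np.array([u[1],-u[0]])
    o=OFF[n] if off else (0,0);return cen+(x+o[0])*xx+(y+o[1])*u
def toR(n,p):
    cen,a=S[n];u=np.array([np.cos(a),np.sin(a)]);xx=np.array([u[1],-u[0]]);d=np.array(p)[:2]-cen
    return np.array([d@xx-OFF[n][0],d@u-OFF[n][1]])
def yaw(n,t=0): return S[n][1]-np.pi/2+t
HOV=.11
def log(m):
    s=get_state();print(m,"t %.1f w %.4f f %s tcp %s"%(s['time'],s['width'],np.round(s['contact_force'],1),np.round(s['tcp_pos'],4)))
def pick(xy,yw,z,force=30):
    ctrl.movep(np.r_[xy,.06],quat(yw));ctrl.movel(np.r_[xy,z]);ctrl.close_gripper(force);log("closed")
    ctrl.movel(np.r_[xy,HOV],max_speed=.2);log("lifted")
def place(y,z,t=0,x=0):
    p=W("build",x,y);q=quat(yaw("build",t))
    ctrl.movep(np.r_[p,HOV],q);ctrl.movel(np.r_[p,z+.006],max_speed=.2);ctrl.movel(np.r_[p,z],max_speed=.03);log("down")
    ctrl.ungrasp();ctrl.movel(np.r_[p,HOV],max_speed=.2);log("placed")
E
python3 - <<'E'
from h import *
z=np.load('pics/w1.npz');c=(vision.camera_info("wrist"),z['R'],z['o']);d=z['d']
for p in((288,225),(240,185),(465,95),(440,255),(330,330),(287,285)):
    u=cv2.undistortPoints(np.array([[p]],float),c[0]['mtx'],c[0]['dist_coeffs'])[0,0]
    print(p,(c[2]+c[1]@np.r_[u,1]*np.median(d[p[1]-2:p[1]+3,p[0]-2:p[0]+3]))[2])
def shot(n):
    c=cam("wrist");im,d=vision.grab_frame("wrist");cv2.imwrite(f'pics/{n}.png',im);np.savez(f'pics/{n}.npz',d=d,R=c[1],o=c[2]);return c,im
ctrl.movep(np.r_[W("strip",0,-.065),.12],quat(yaw("strip")));shot("w2")
ctrl.movep(np.r_[W("strip",0,.104),.12],quat(yaw("strip")));c,im=shot("w3")
r=models.masks_of("wrist","puck")
m=[k for k in r if k['p']>.4]
est=[]
for k in m:
    (cx,cy),rad=cv2.minEnclosingCircle(np.argwhere(k['mask'])[:,::-1].astype(np.float32).copy())
    P=ray(c,[(cx,cy)],.030)[0];est.append(toR("strip",P));print(k['p'],(cx,cy),rad,"rack",est[-1])
log("hover")
E
```

```text
(288, 225) 0.017207733037457096
(240, 185) 0.017827710805640662
(465, 95) 0.017645520955458183
(440, 255) 0.017716843097784485
(330, 330) 0.003762545136078932
(287, 285) 0.017929069782115448
0.73 (312.3879089355469, 249.63345336914062) 36.58180618286133 rack [0.00033614 0.10471524]
hover t 5.3 w 0.0851 f [-0.4 -0.3 -0.6] tcp [0.4232 0.1765 0.1202]
```

```bash
python3 - <<'E'
from h import *
pick(W("strip",.0003,.1047),yaw("strip"),.018)
place(-.105,.0185)
z=np.load('pics/w2.npz');c=(vision.camera_info("wrist"),z['R'],z['o']);im=cv2.imread('pics/w2.png')
s=.0002
Y,X=np.meshgrid(np.arange(-.005,-.14,-s),np.arange(-.035,.035,s),indexing='ij')
cen,a=S["strip"];u=np.array([np.cos(a),np.sin(a)]);xx=np.array([u[1],-u[0]])
P=np.c_[(W("strip",0,0)+X[...,None]*xx+Y[...,None]*u).reshape(-1,2),np.full(X.size,.028)]
C=cv2.remap(im,proj(c,P).astype(np.float32).reshape(*X.shape,2),None,cv2.INTER_CUBIC)
cv2.imwrite('pics/rect2.png',cv2.rotate(C,cv2.ROTATE_90_CLOCKWISE))
E
```

```text
closed t 6.5 w 0.0508 f [-1.2 -2.1 11.1] tcp [0.4223 0.1774 0.0193]
lifted t 7.1 w 0.0504 f [-0.5 -0.6  0.1] tcp [0.4218 0.1766 0.1095]
down t 8.9 w 0.0503 f [0.7 0.1 3.2] tcp [0.6241 0.2349 0.0195]
placed t 9.9 w 0.0853 f [-0.7 -0.  -0.2] tcp [0.6235 0.234  0.1096]
```

View pics/rect2.png

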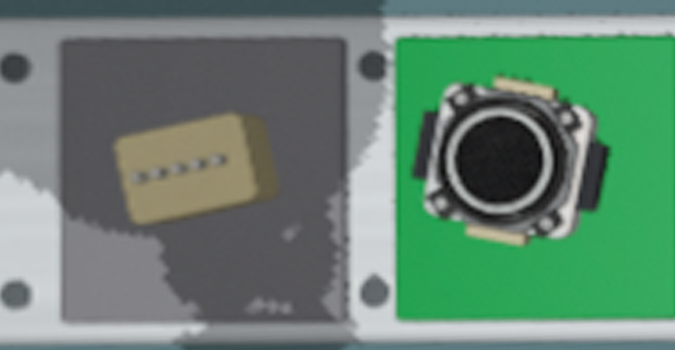

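The close crop shows the contact block at picture (188,167), yaw about +13°. The joystick cage is at (511,160), yaw about -9.5°, with its 28 mm side across the rack. The width on closing was 50 mm for a 54 mm puck, so I'll check how the puck sits before going on.

```bash
python3 - <<'E'
from h import *
c=cam("wrist");im,d=vision.grab_frame("wrist");cv2.imwrite('pics/w4.png',im)
for k in models.masks_of("wrist","puck"):
    (cx,cy),rad=cv2.minEnclosingCircle(np.argwhere(k['mask'])[:,::-1].astype(np.float32).copy())
    print(k['p'],(cx,cy),rad,"build",toR("build",ray(c,[(cx,cy)],.030)[0]))
ctrl.movep(np.r_[W("strip",0,.0323),.1],quat(yaw("strip",np.radians(-4.6))))
c=cam("wrist");im,d=vision.grab_frame("wrist")
for k in models.masks_of("wrist","bush_block"):
    r=cv2.minAreaRect(np.argwhere(k['mask'])[:,::-1].astype(np.float32).copy())
    print("bush",k['p'],r,toR("strip",ray(c,[r[0]],.028)[0]))
cv2.imwrite('pics/w5.png',im);log("hover")
E
python3 -c "
import cv2,numpy as np
a=cv2.imread('pics/w4.png');b=cv2.imread('pics/w5.png')
cv2.imwrite('pics/w45.png',np.hstack([a[80:460,120:520],b[80:460,120:520]]))"
```

```text
0.63 (104.0, 282.5) 56.34058380126953 build [-0.15446719 -0.12608144]
bush 0.91 ((312.5, 258.0), (40.0, 27.0), 90.0) [-0.00034707  0.03353438]
hover t 10.8 w 0.0852 f [-0.   0.2  0.8] tcp [0.4807 0.1347 0.1   ]
```

View pics/w45.png

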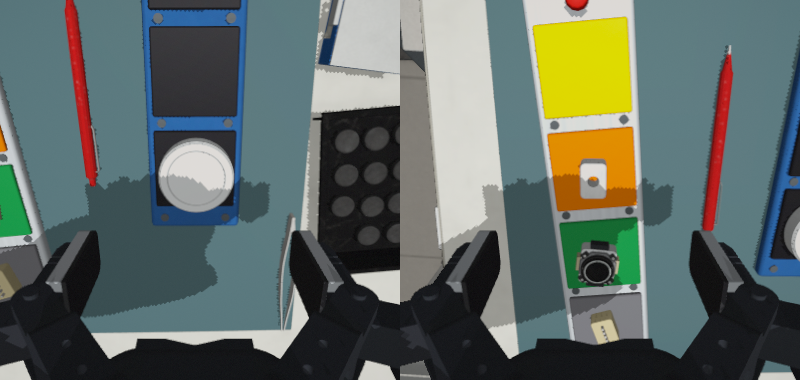

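The puck sits on the far black pad at crop (196,174) and looks centred. The bush block is centred under the open gripper, so I'm picking it now, then the joystick hover.

```bash
python3 - <<'E'
from h import *
pick(W("strip",-.0002,.033),yaw("strip",np.radians(-4.6)),.0205)
if get_state()['width']<.01: raise SystemExit("missed")
place(-.035,.0207)
c=cam("wrist");im,d=vision.grab_frame("wrist");cv2.imwrite('pics/w6.png',im)
for k in models.masks_of("wrist","bush_block")[:2]:print("bush",k['p'],toR("build",ray(c,[k['point']],.027)[0]))
for k in models.masks_of("wrist","puck")[:2]:
    (cx,cy),rad=cv2.minEnclosingCircle(np.argwhere(k['mask'])[:,::-1].astype(np.float32).copy())
    print("puck",k['p'],(cx,cy),rad,toR("build",ray(c,[(cx,cy)],.030)[0]))
ctrl.movep(np.r_[W("strip",-.003,-.0376),.1],quat(yaw("strip",np.radians(-9.5))))
c=cam("wrist");im2,d=vision.grab_frame("wrist")
for k in models.masks_of("wrist","stick_unit")[:2]:print("stick",k['p'],toR("strip",ray(c,[k['point']],.025)[0]))
cv2.imwrite('pics/w78.png',np.hstack([im[80:460,120:520],im2[80:460,120:520]]));log("hover")
E
```

```text
closed t 12.2 w 0.0168 f [-0.8 -1.9  4.7] tcp [0.4792 0.1341 0.0209]
lifted t 12.8 w 0.0169 f [-0.5 -0.  -1.2] tcp [0.479  0.1335 0.1092]
down t 14.4 w 0.0172 f [-0.4  0.4 -0.6] tcp [0.5721 0.2818 0.0212]
placed t 15.7 w 0.0852 f [ 0.5  0.  -0.6] tcp [0.5719 0.2812 0.1096]
bush 0.74 [-0.00171611 -0.03659312]
puck 0.78 (316.1052551269531, 337.52630615234375) 35.14228439331055 [ 0.00169781 -0.1029691 ]
stick 0.55 [-0.00362751 -0.03815545]
hover t 16.7 w 0.0853 f [-0.9  0.2  0.5] tcp [0.5346 0.0919 0.1003]
```

View pics/w78.png

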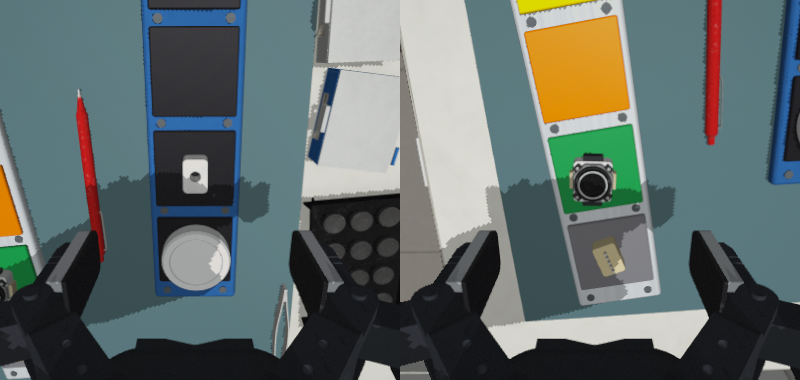

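Bush block upright on the third pad, puck on the fourth. The joystick is aligned with the jaws. Moving the joystick, then the contact block.

```bash
python3 - <<'E'
from h import *
pick(W("strip",-.0033,-.0379),yaw("strip",np.radians(-9.5)),.0198,25)
if get_state()['width']<.02: raise SystemExit("missed")
place(.035,.0202)
ctrl.movep(np.r_[W("strip",-.0016,-.1022),.1],quat(yaw("strip",np.radians(13))))
c=cam("wrist");im2,d=vision.grab_frame("wrist");cv2.imwrite('pics/w9.png',im2)
p=np.array([-.0016,-.1022])
for k in models.masks_of("wrist","contact_block")[:2]:
    e=toR("strip",ray(c,[k['point']],.027)[0]);print("contact",k['p'],e)
    if k['p']>.4 and np.hypot(*(e-p))<.006: p=(p+e)/2;break
pick(W("strip",*p),yaw("strip",np.radians(13)),.0205)
if get_state()['width']<.01: raise SystemExit("missed")
place(.105,.0208)
ctrl.movep(np.r_[W("build",0,.03),.22],quat(yaw("build")))
im,d=vision.grab_frame("wrist");cv2.imwrite('pics/w10.png',im);log("end")
c=cam("wrist");np.savez('pics/w10.npz',R=c[1],o=c[2])
for n,h in(("puck",.03),("bush_block",.028),("stick_unit",.026),("contact_block",.027)):
    for k in models.masks_of("wrist",n)[:2]:print(n,k['p'],toR("build",ray(c,[k['point']],h)[0]))
E
```

```text
closed t 18.0 w 0.0263 f [-1.4 -0.5  4.7] tcp [0.5345 0.0895 0.0203]
lifted t 18.6 w 0.0258 f [-0.5  0.7 -0.7] tcp [0.534  0.0888 0.1092]
down t 20.5 w 0.0261 f [-0.2 -0.5 -0.1] tcp [0.5205 0.3291 0.0207]
placed t 21.7 w 0.0855 f [ 0.1  0.4 -1.2] tcp [0.5203 0.3284 0.1095]
contact 0.61 [-0.00254505 -0.09976551]
closed t 24.2 w 0.0170 f [-1.2 -1.   4.9] tcp [0.5858 0.053  0.0209]
lifted t 24.8 w 0.0169 f [-0.7  0.2 -0.7] tcp [0.5853 0.0523 0.109 ]
down t 27.0 w 0.0166 f [-0.   0.8 -0.4] tcp [0.4688 0.3763 0.0213]
placed t 28.3 w 0.0854 f [ 0.5  0.8 -0.5] tcp [0.4688 0.3756 0.1094]
end t 28.9 w 0.0855 f [-0.8 -0.4 -1. ] tcp [0.5233 0.3251 0.2183]
puck 0.89 [0.24359001 0.14034632]
puck 0.58 [-0.00278803 -0.1002917 ]
bush_block 0.56 [-0.00042824 -0.03477215]
stick_unit 0.93 [0.00146756 0.03689381]
contact_block 0.69 [-0.00099058  0.10606148]
```

View pics/w10.png

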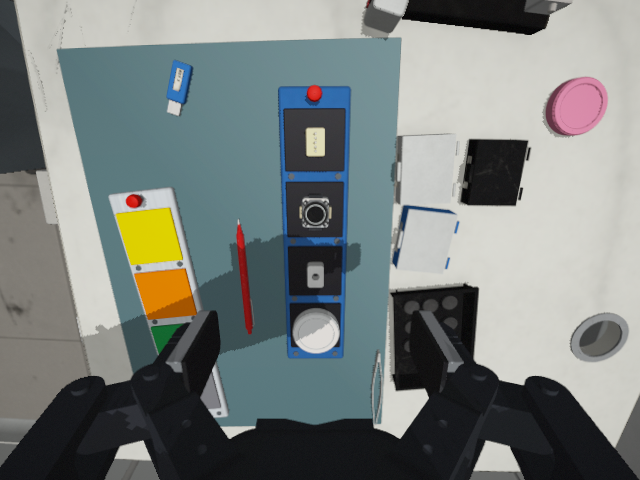

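```bash
python3 -c "
from h import *
ticket.close_job();log('closed')"
```

```text
the job is handed in; nothing more can be done
the job is handed in; nothing more can be done
```

All four parts are on the build rack in the reverse order and the job is handed in. It took about 29 s of robot time. Counted from the blue rack's red knob, the pads now hold the contact block, joystick unit, bush block and white puck.

**Final picture:** every part stands upright in the middle of its own black pad. The gripper was open and about 0.2 m clear of the rack. The measured positions are within about 2 mm of the pad centres for the three small parts. Three of the coloured pads show in place; the grey one is partly hidden behind a finger.

**Checks that disagreed:**
- **Puck position:** the two readings differed. One was (+1.7, -103.0) mm and the last, partly in shadow, was (-2.8, -100.3) mm, against the pad centre at (0, -105). By eye it looks centred.
- **Grip width:** the gripper read 1–4 mm narrower than the parts' stated sizes on every grasp (50 mm for the 54 mm puck). None of the parts slipped.
- **Puck grasp force:** closing on the puck gave a brief 11 N upward force at the wrist, well under the limit.

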